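Hold a framed slide flush on a tilted stage

ROBOT

A 6-joint arm with a two-finger parallel gripper is mounted at the origin on a cart in front of the work surface, level with it; the furniture and walls round the work are solid. World frame = base frame: x ahead of the robot, y to its left, z up, the work surface at z = 0. Lengths are in m, angles in rad, forces in N, time in s.
With the tool pointing down it reaches from about 0.375 to 0.975 m from the base axis. Payload 3.8 kg.
Tool frame: the origin (TCP) lies between the finger pads; the fingertips stand 22 mm ahead of it and the grasp point (between the pads) lies 3 mm ahead of it (bot.finger_overhang is the distance from the TCP to the fingertips, in m); x points along the fingers, y is the direction in which the jaws open and shut, and the axes are right-handed (so a half turn about x gives the same grasp; the last joint's range is limited). The gripper opens to 85 mm and grips with 20 to 120 N. Pads are 22 mm wide; open, the fingers measure 114 mm over their backs; the gripper's body (76 mm by 85 mm) begins 54 mm behind the grasp point. The pads swing forward as they close: fully open they stand 13 mm farther back than shut.
Start: joints at [-1.369, 0.264, 1.604, -0, 1.274, -0.037], TCP at [0.16, -0.656, 0.253] pointing down, gripper open.
Joint ranges: [-2.63, 2.63], [-0.94, 2.18], [0.31, 2.57], [-1.31, 4.45], [0, 2.66], [-2.55, 2.55]. Speed limits (rad/s): [2.57, 2.57, 3.14, 3.14, 3.14, 3.14].

INTERFACE

Orientations are given as a rotation vector (axis times angle).
In Python, from workcell import bot gives the robot as it stands. The module is installed in compiled form; this text tells all that it offers.
- The arm moves only by the tool arm_command, never from a script. Its argument "series" is a list that holds one entry, the list of rows, each a list of 7 numbers: the turn, a rotation vector about the tool's x, y, z in rad, then the shift along the tool's x, y, z in cm, then the opening, from 0 (shut) to 1 (fully open). In form: [[[rx, ry, rz, x, y, z, grip], ...]]. A call has 1 to 10 rows; each row shifts and turns the pose as measured when the row begins, along the tool's axes as they then stand; what a row does not reach is not made up. A row lasts 1/10 s, in which the tool goes at most 50 mm and 8.59 degrees, less where a joint would pass 70% of its speed; a pose out of reach is approached as far as the arm can. A call is refused whole if a number of a shift passes 5 or a number of a turn 0.15, either way. A call with a gripper value outside its range is refused whole. The fingers move at their own pace and stop on an object; "newtons" is the grip in N (left out, the last holds). Time passes only in rows, so rows that do not move let the fingers close. It gives the time, the measured TCP pose, the force and the opening at its end, in the units of the state.
- bot.read_state(): the state, without advancing time (a new reading comes with each control period).
- bot.read_camera(name): name is "scene" or "top"; returns (picture, depth): 420x560x3 uint8, blue, green, red; 420x560 float32, m along the optical axis (not along the pixel's ray), 0 where there is no reading.
- bot.camera_info(name): a dict with "K" (3x3 intrinsics, pixels), "extrinsics" (4x4, takes a point from camera to world coordinates). Camera axes: x right, y down, z forward; pixel columns grow to the right and rows downward; lengths in m; the calibration is good to about 2 mm. A picture is of the moment at which its call begins. camera_info takes no time and is no camera call.
- bot.finish_job(): hands the job in, once; it reports no verdict.
The state is a dict: "time": time; "q": joint angles; "joint_vel": joint speeds; "joint_torque": joint torques, N m; "tool_pos": TCP position; "tcp_rot": TCP orientation; "wrist_force": force on the tool from outside, world axes, zero at the start; "torque": the same for the moment, N m; "width": opening from 0.0 (shut) to 1.0 (fully open).
Only numpy, scipy, OpenCV 4.12 (cv2) and the standard library are available. Lean on these libraries where they do the work, as an engineer would, in place of code of your own. Each camera call takes 0.05 s, during which the arm holds its last target.

TASK

Pick up the framed sample slide by its upright fin, tilt it to match the sloped table of the small tilting stage, and press it flat onto the table, centred over the round window with its edges parallel to the table's, so that the four spring pins are all pushed in. Finish while still gripping the fin and holding the slide flush there. Press gently, do not force the table to another angle, and leave the other things where they are.

Things in the scene. Friction and masses are not known exactly. Their poses are not given: they have to be found in the camera images.
- carrier_fin (a point): Centre of the upright grip fin in the middle of the framed slide: fin 24 mm long (x), 10 mm thick (y), 36 mm high. This point is 24 mm above the slide's underside, 18 mm above the frame's upper side, 18 mm below the fin's top; z points out of the upper side.
- carrier_under (a point): Centre of the underside of the framed sample slide (same axes as carrier_fin).
- stage_face (a point): Centre of the upper surface of the stage's sloped table: a flat grey plate 90 mm (x, up the slope) by 104 mm (y, level), with a round window of 13 mm radius at this point, about 93 to 95 mm above the desk. z is the outward normal; it leans towards the robot's side by the angle of joint stage_table from vertical.
- stage_edge (a point): Middle of the lower, near edge of the table's upper surface, 45 mm down the slope from stage_face.
- stage_table (a joint): Tilt of the table from level, rad, 0.25 to 0.55 at the start; clamped by a stiff friction hinge (6 N m) so that gentle pressing does not move it.
- pin_low_l (a joint): Travel of one brass spring pin in the table, m: 0 standing 5 mm proud of the face, 0.005 pushed in level with it. It takes about 0.6 N to start and 1.6 N fully in (about 6.5 N for all four). It stands 16 mm down the slope and 24 mm to the left (+y) of stage_face; 7 mm in diameter.
- pin_low_r (a joint): Travel of one brass spring pin in the table, m: 0 standing 5 mm proud of the face, 0.005 pushed in level with it. It takes about 0.6 N to start and 1.6 N fully in (about 6.5 N for all four). It stands 16 mm down the slope and 24 mm to the right (-y) of stage_face; 7 mm in diameter.
- pin_high_l (a joint): Travel of one brass spring pin in the table, m: 0 standing 5 mm proud of the face, 0.005 pushed in level with it. It takes about 0.6 N to start and 1.6 N fully in (about 6.5 N for all four). It stands 16 mm up the slope and 24 mm to the left (+y) of stage_face; 7 mm in diameter.
- pin_high_r (a joint): Travel of one brass spring pin in the table, m: 0 standing 5 mm proud of the face, 0.005 pushed in level with it. It takes about 0.6 N to start and 1.6 N fully in (about 6.5 N for all four). It stands 16 mm up the slope and 24 mm to the right (-y) of stage_face; 7 mm in diameter.
- slide_carrier: The loose framed sample slide (about 80 g): flat grey plastic frame with clear glass, 60 mm (x) by 80 mm (y) by 6 mm thick, with the fin on top; lies flat on the desk to the robot's right. The same when turned half round. Origin at the centre of its underside.
- tilt_stage: Tilting stage, fixed to the desk; origin at the centre of its underside. Base plate 110 x 136 mm and two upright aluminium cheeks (130 mm over both, black clamp knob on the +y one) that carry the sloped table and stay below the plane of its face. At yaw 0 the table slopes down towards the robot (-x).
- marker: Bystander: marker pen, 17 x 135 x 16 mm, lying on the desk in front of the stage.
- tweezers: Bystander: steel tweezers, 13 x 122 x 9 mm, lying near the desk's front edge.
- well_plate: Bystander: white well plate, 85 x 128 x 14 mm, lying to the right of the slide.
Not all that is in view belongs to the job. What is shaped like the tilt_stage but turquoise is not meant.

How it is judged:
On the way, in this order (a step that is already met when the one before it is completed fails the run):
1. the slide is lifted clear of the desk in the fingers (height (world z) of carrier_under above 0.04 m and contact force between the fingers and slide_carrier above 2 N), for 0.2 s.
2. the slide is pressed flush and centred on the table (value of joint each of pin_low_l, pin_low_r, pin_high_l, pin_high_r above 0.003 m and x of carrier_under in the frame of stage_face between -0.01 and 0.01 m and y of carrier_under in the frame of stage_face between -0.01 and 0.01 m and z of carrier_under in the frame of stage_face between -0.0025 and 0.0025 m and angle between the z axis of carrier_under and the z axis of stage_face, either way round below 0.06 rad and angle between the x axis of carrier_under and the x axis of stage_face, either way round below 0.15 rad and contact force between slide_carrier and tilt_stage between 3 and 40 N and contact force between the fingers and slide_carrier above 2 N and distance between the grasp point and carrier_fin below 0.028 m and linear speed of slide_carrier below 0.02 m/s), for 0.3 s.
At the end, for the whole second after the job is handed in: The slide lies flat on the sloped table within 0.06 rad, its centre within 10 mm of the window's, its edges within 0.15 rad of the table's, all four pins at least 3 of 5 mm in, pressed on with 3 to 40 N, gripped by the fin and still (all of step 2); the arm keeps its last pose, push and grip.
It fails at once if a bystander is shifted by more than 30 mm (distance of any of marker, tweezers, well_plate from where it was at the start of the episode above 0.03 m).
It fails at once if the table is forced to another angle (its edge moves more than 4 mm) (distance of stage_edge from where it was at the start of the episode above 0.004 m).
It fails at once if the slide is pressed on the stage with more than 60 N (contact force between slide_carrier and tilt_stage above 60 N).
It also fails if it takes over 32 s, if anything falls off the work surface, if the arm or the gripper's body presses on something with over 40 N, if the wrist force passes 120 N, or if a joint passes its speed limit or range.

## Working session

There is one attempt and no reset: what is moved stays moved. The work goes in short steps, Python scripts to look and compute and a tool call to move; the robot and the scene stay as the last step left them, time stands still between calls to the robot, and variables do not carry over. Pictures are saved under pics/ and viewed, and the job is handed in when it is done.

Besides the shell and the picture viewer there is one more tool, called as a command line: name --argument value ..., lists and objects as JSON in quotes. arm_command: Moves the arm, as the interface text tells. Its arguments: {"type":"object","properties":{"series":{"type":"array"},"newtons":{"type":"number"}},"required":["series"]}

```bash
mkdir -p pics
python3 - <<'E'
from workcell import bot
import cv2,numpy as np
print(bot.read_state())
for n in("scene","top"):
    im,d=bot.read_camera(n); cv2.imwrite(f"pics/{n}0.png",im); np.savez(f"pics/{n}0.npz",im=im,d=d)
    print(n,bot.camera_info(n), (d>0).mean())
E
```

```text
{'time': 0.0, 'q': array([-1.36889282e+00,  2.64735643e-01,  1.60538291e+00,  6.78126177e-06,
        1.27368464e+00, -3.69569203e-02]), 'joint_vel': array([-2.10196483e-05, -1.02110023e-03, -1.35600730e-03,  1.11774904e-03,
        2.99715527e-04, -1.74786825e-04]), 'joint_torque': array([ 1.09262321e-03, -5.15113485e+01, -3.67310214e+01,  1.97899544e-05,
        1.30919844e-02, -9.39390475e-06]), 'tool_pos': array([ 0.15952825, -0.65517685,  0.25196895]), 'tcp_rot': array([ 2.09540465,  0.25379687, -2.09577537]), 'wrist_force': array([ 1.16303836, -0.52295061,  0.9515844 ]), 'torque': array([-0.01336383, -0.03329444,  0.02899669]), 'width': 0.9968162529275483}
scene {'K': array([[439.52335621,   0.        , 283.10000802],
       [  0.        , 439.52335621, 211.17725024],
       [  0.        ,   0.        ,   1.        ]]), 'extrinsics': array([[ 0.57517669, -0.42175752,  0.70092251, -0.36167079],
       [-0.81801944, -0.30072965,  0.49031201, -0.72940159],
       [ 0.00399541, -0.85538428, -0.51797854,  0.68972399],
       [ 0.        ,  0.        ,  0.        ,  1.        ]])} 0.9962840136054422
top {'K': array([[390.24066902,   0.        , 284.02064154],
       [  0.        , 390.24066902, 209.03768498],
       [  0.        ,   0.        ,   1.        ]]), 'extrinsics': array([[-0.00962889, -0.98745614,  0.15759966,  0.31949361],
       [-0.99993733,  0.01040873,  0.0041236 , -0.18698338],
       [-0.00571229, -0.15755008, -0.98749448,  1.14653972],
       [ 0.        ,  0.        ,  0.        ,  1.        ]])} 0.9962244897959184
```

View pics/scene0.png

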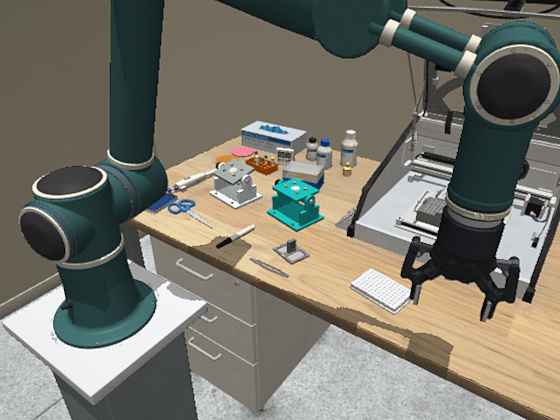

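View pics/top0.png

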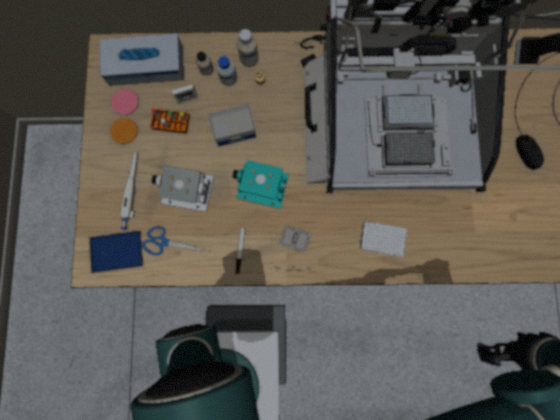

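The slide is the small grey frame with a fin at scene (291,250), top (294,238). Candidates that could be confused:
- **Stage:** the grey stage at scene (236,182), top (184,187), or the turquoise decoy at scene (295,200), top (262,184). I choose the grey one.
- **Slide:** the white well plate at scene (382,290), the grey box at top (232,124) and the printer's grey parts at top (408,110) are not the slide.

Next I check close crops and measure.

```bash
cat > h.py <<'E'
from workcell import bot
import cv2,numpy as np
def cloud(n,d):
    c=bot.camera_info(n);K=c["K"];E=c["extrinsics"]
    v,u=np.mgrid[:d.shape[0],:d.shape[1]]
    P=np.stack([(u-K[0,2])/K[0,0]*d,(v-K[1,2])/K[1,1]*d,d],-1)
    return P@E[:3,:3].T+E[:3,3]
def ray(n,u,v,z):
    c=bot.camera_info(n);K=c["K"];E=c["extrinsics"]
    r=E[:3,:3]@np.array([(u-K[0,2])/K[0,0],(v-K[1,2])/K[1,1],1]);o=E[:3,3]
    return o+r*(z-o[2])/r[2]
def proj(n,p):
    c=bot.camera_info(n);K=c["K"];E=c["extrinsics"]
    q=(np.asarray(p)-E[:3,3])@E[:3,:3]; q=q@K.T; return q[...,:2]/q[...,2:]
E
python3 - <<'E'
from h import *
crops={"scene":[(255,225,330,275),(200,150,275,212)],"top":[(265,215,325,260),(145,155,220,215)]}
rows=[]
for n in crops:
    z=np.load(f"pics/{n}0.npz");r=[]
    for (a,b,c,d) in crops[n]:
        r.append(cv2.resize(z["im"][b:d,a:c],(400,300),interpolation=cv2.INTER_CUBIC))
    rows.append(np.hstack(r))
cv2.imwrite("pics/crop0.png",np.vstack(rows))
# stage table plane
for n,(a,b,c,d) in(("scene",(205,155,262,205)),("top",(155,160,215,212))):
    z=np.load(f"pics/{n}0.npz");P=cloud(n,z["d"])[b:d,a:c].reshape(-1,3)
    for lo,hi in((-.02,.02),(.02,.06),(.06,.14)):
        m=(P[:,2]>lo)&(P[:,2]<hi)
        print(n,lo,m.sum(),P[m].mean(0),P[m].min(0),P[m].max(0))
z=np.load("pics/top0.npz");P=cloud("top",z["d"])
np.set_printoptions(precision=0,suppress=True,linewidth=220)
print(P[225:252,277:312,2]*1000)
print(P[162:212,152:214:2,2]*1000)
E
```

```text
scene -0.02 1711 [0.62901071 0.18298092 0.00243373] [ 0.4706087   0.00660434 -0.00906943] [0.87392665 0.41175363 0.01997342]
scene 0.02 364 [0.58719486 0.09606221 0.03598379] [0.51378219 0.03262155 0.02006154] [0.81158334 0.21779483 0.0595541 ]
scene 0.06 759 [0.55446889 0.09613068 0.08818221] [0.50594423 0.03671556 0.06069977] [0.60961301 0.18671374 0.10539045]
top -0.02 1613 [0.57583716 0.1086995  0.00310562] [ 0.4974638   0.02560699 -0.00792447] [0.65835783 0.21030965 0.0197512 ]
top 0.02 115 [0.54812737 0.04680027 0.04390542] [0.51540887 0.03423089 0.0201871 ] [0.58411916 0.17530289 0.05800432]
top 0.06 1384 [0.55918902 0.10393071 0.09416044] [0.50832258 0.03668613 0.06004296] [0.60983287 0.17831591 0.1112713 ]
[[  -0.   -0.    3.   -1.   -2.    2.   -4.    0.    1.   -0.    1.    2.   -2.    1.    0.   -1.   -3.    0.   -0.   -2.    3.   -0.    1.   -2.   -2.    2.    4.    1.    1.   -1.    0.    3.   -1.   -1.   -2.]
 [  -1.    4.    1.   -1.    4.    1.    2.    2.    5.    7.    7.    4.    4.    1. 1147.   -2.    2.    3.    0.   -5.   -1.    2.    2.   -3.   -3.    1.   -1
[... 4868 characters left out ...]
5.    2.    7.    7.    3.    5.   10.    5.    7.   -2.    1.    1.    2.   -0.]
 [   2.   -2.   -2.    5.    0.    1.    4.    3.   -0.   -5.   -2.    0.   -1.    2.    5.   -0.    6.    1.    0.    1.    4.    4.    4.    5.   11.    5.    7.    2.    7.    3.    3.    1.    0.    1.    3.]
 [  -1.   -3.   -1.    2.   -3.    3.    3.    2.   -3.   -3.   -1.    0.   -1.    3.   -1.   -0.    4.    0.    8.   -5.    2.   -1.   -1.    7.    6.    3.    6.    6.    6.    1.   -0.    0.    2.    1.   -0.]]
[[ 2. -3. -1. ... -3. -3.  3.]
 [-2.  1.  4. ... -1.  2. -1.]
 [ 3. -0. -1. ... -1. -1. -2.]
 ...
 [ 1.  1. -3. ...  4. -1.  0.]
 [-4.  1.  2. ... -2.  3. -4.]
 [ 1. -4.  1. ...  1.  1.  3.]]
```

View pics/crop0.png

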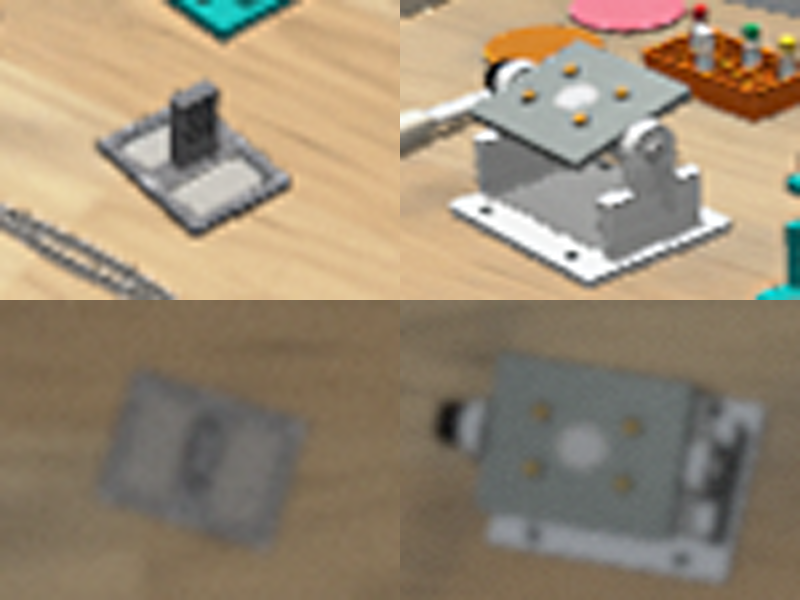

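The crops confirm the choice: grey framed slide with an upright fin, and a grey stage with four brass pins, white window and black knob on the left. Now the poses.

```bash
cat >> h.py <<'E'
def planefit(P,it=6,t=.006):
    m=np.ones(len(P),bool)
    for _ in range(it):
        c=P[m].mean(0);n=np.linalg.svd(P[m]-c,full_matrices=False)[2][2];n*=np.sign(n[2]);m=abs((P-c)@n)<t
    return c,n,m
E
python3 - <<'E'
from h import *
np.set_printoptions(precision=4,suppress=True)
# slide by saturation, both views
for n,(a,b,c,d) in(("top",(270,218,320,258)),("scene",(268,232,316,268))):
    im=np.load(f"pics/{n}0.npz")["im"];D=np.load(f"pics/{n}0.npz")["d"]
    hsv=cv2.cvtColor(cv2.GaussianBlur(im,(3,3),0),cv2.COLOR_BGR2HSV)
    sub=hsv[b:d,a:c,1]; th,m=cv2.threshold(sub,0,255,cv2.THRESH_BINARY_INV+cv2.THRESH_OTSU)
    cs=cv2.findContours(m,cv2.RETR_EXTERNAL,cv2.CHAIN_APPROX_NONE)[0];k=max(cs,key=cv2.contourArea)
    pts=k[:,0]+[a,b]
    if n=="top":
        W=np.array([ray(n,u,v,.006)[:2] for u,v in pts],np.float32)*1000
        r=cv2.minAreaRect(W);print(n,th,r)
    P=cloud(n,D)[b:d,a:c].reshape(-1,3); f=(P[:,2]>.033)&(P[:,2]<.06)
    print("fin top",f.sum(),np.median(P[f],0),P[f].mean(0),cv2.minAreaRect((P[f][:,:2]*1000).astype(np.float32)))
    cv2.imwrite(f"pics/m_{n}.png",cv2.resize(m,None,fx=8,fy=8,interpolation=0))
# table plane
for n,(a,b,c,d) in(("scene",(205,155,262,205)),("top",(155,160,215,212))):
    z=np.load(f"pics/{n}0.npz");im=z["im"];P=cloud(n,z["d"])[b:d,a:c]
    Q=P.reshape(-1,3);k=(Q[:,2]>.065)&(Q[:,2]<.125)&(Q[:,1]>.045)&(Q[:,1]<.16)
    cc,nn,m=planefit(Q[k])
    print(n,"plane",cc,nn,"tilt",np.arccos(nn[2]),"az",np.arctan2(-nn[1],-nn[0]),m.sum())
    pts=Q[k][m]
    ex=np.array([-nn[0],-nn[1],0]);ex/=np.linalg.norm(ex);ex=ex-nn*(ex@nn);ex/=np.linalg.norm(ex);ey=np.cross(nn,ex)
    uv=np.c_[(pts-cc)@ex,(pts-cc)@ey]*1000
    r=cv2.minAreaRect(uv.astype(np.float32));print(r, "ctr",cc+ex*r[0][0]/1e3+ey*r[0][1]/1e3)
    # brass pins & window by colour
    cfg=bot.camera_info(n);K=cfg["K"];E=cfg["extrinsics"]
    hsv=cv2.cvtColor(im,cv2.COLOR_BGR2HSV)[b:d,a:c]
    pm=((hsv[...,0]>8)&(hsv[...,0]<32)&(hsv[...,1]>(130 if n=="scene" else 75))).astype(np.uint8)
    num,_,st,ct=cv2.connectedComponentsWithStats(pm)
    for i in range(1,num):
        if st[i,4]>=3 and st[i,4]<40:
            u,v=ct[i]+[a,b]; rr=E[:3,:3]@np.array([(u-K[0,2])/K[0,0],(v-K[1,2])/K[1,1],1]);o=E[:3,3]
            p=o+rr*((cc+nn*.004-o)@nn)/(rr@nn); print("pin",n,(u,v),st[i,4],p)
E
```

```text
top 49.0 ((413.975341796875, -212.161376953125), (81.01837921142578, 61.016319274902344), 72.542236328125)
fin top 34 [ 0.4122 -0.214   0.0414] [ 0.4124 -0.2141  0.0415] ((412.4925537109375, -214.10626220703125), (9.87214183807373, 23.790687561035156), 70.75484466552734)
fin top 38 [ 0.4103 -0.2157  0.0384] [ 0.411  -0.2152  0.0379] ((411.6197814941406, -214.7006378173828), (11.707018852233887, 22.33592987060547), 71.87149047851562)
scene plane [0.5554 0.0997 0.0905] [-0.2598  0.0443  0.9646] tilt 0.26673373369670067 az -0.16901729537357782 606
((2.33746337890625, 1.5441780090332031), (117.56602478027344, 91.78455352783203), 89.1783676147461) ctr [0.5579 0.1008 0.0911]
pin scene (np.float64(233.33333333333334), np.float64(174.33333333333334)) 3 [0.5384 0.0861 0.0906]
top plane [0.5592 0.1034 0.095 ] [-0.247   0.0485  0.9678] tilt 0.2544847205487637 az -0.19368395715694778 1231
((-0.5347976684570312, -0.9232025146484375), (119.68629455566406, 89.9197998046875), 89.84365844726562) ctr [0.5585 0.1026 0.0949]
pin top (np.float64(185.83333333333334), np.float64(161.33333333333334)) 6 [0.6
[... 170 characters left out ...]
p (np.float64(212.25), np.float64(162.0)) 4 [0.6154 0.0116 0.1181]
pin top (np.float64(201.33333333333334), np.float64(163.0)) 3 [0.6135 0.0417 0.1161]
pin top (np.float64(208.0), np.float64(165.2)) 5 [0.6073 0.0235 0.1154]
pin top (np.float64(205.66666666666666), np.float64(169.0)) 3 [0.5975 0.0302 0.1126]
pin top (np.float64(170.66666666666666), np.float64(176.66666666666666)) 3 [0.5794 0.1281 0.1031]
pin top (np.float64(187.66666666666666), np.float64(179.66666666666666)) 3 [0.5704 0.081  0.1031]
pin top (np.float64(156.16666666666666), np.float64(190.16666666666666)) 6 [0.5443 0.1702 0.092 ]
pin top (np.float64(169.33333333333334), np.float64(188.33333333333334)) 3 [0.5485 0.133  0.0949]
```

Run:
```python
from h import *
np.set_printoptions(precision=4,suppress=True)
def rr(n,p):
    c=bot.camera_info(n);K=c["K"];E=c["extrinsics"]
    r=E[:3,:3]@np.array([(p[0]-K[0,2])/K[0,0],(p[1]-K[1,2])/K[1,1],1]);return E[:3,3],r/np.linalg.norm(r)
T=dict(HL=(170.8,177),HR=(187.7,180),LL=(169.3,188),LR=(186.6,191.4),W=(178.3,183.8))
# scene: upper-most pixel = far-left (HL), left= LL, right=HR, bottom=LR
S=dict(HL=(231.5,164.1),LL=(223.6,169.4),HR=(241.2,168.8),LR=(233.3,174.2),W=(232.6,169.7))
R={}
for k in T:
    A=np.zeros((3,3));b=np.zeros(3);L=[]
    for n,p in(("top",T[k]),("scene",S[k])):
        o,r=rr(n,p);M=np.eye(3)-np.outer(r,r);A+=M;b+=M@o;L.append((o,M))
    R[k]=x=np.linalg.solve(A,b);print(k,x,[np.linalg.norm(M@(x-o)) for o,M in L])
print("yaw from pins", [np.arctan2(*(a)) for a in [((R['LL']-R['LR'])[0]*-1,(R['LL']-R['LR'])[1]),((R['HL']-R['HR'])[0]*-1,(R['HL']-R['HR'])[1])]])
up=(R['HL']+R['HR']-R['LL']-R['LR'])/2;print("up",up,np.linalg.norm(up),np.arctan2(up[1],up[0]),np.arctan2(up[2],np.hypot(*up[:2])))
print("pin mean",sum(R[k] for k in("HL","HR","LL","LR"))/4)
# table-only height profile: narrower plane fit with colour (exclude cheeks/knob)
c0=np.array([.558,.101,.094]);
for yaw in(-.17,-.19):
  e=np.array([np.cos(yaw),np.sin(yaw)]);f=np.array([-e[1],e[0]])
  for n in("scene","top"):
    P=cloud(n,np.load(f"pics/{n}0.npz")["d"]).reshape(-1,3);s=(P[:,:2]-c0[:2])@e;t=(P[:,:2]-c0[:2])@f
    m=(abs(s)<.038)&(abs(t)<.046)&(P[:,2]>.07)&(P[:,2]<.12)&(np.hypot(s,t)>.016)
    for ss in(-1,1):
        for tt in(-1,1): m&=np.hypot(s-ss*.0155,t-tt*.024)>.008
    X=np.c_[s[m],t[m],np.ones(m.sum())]
    for _ in range(4):
        co=np.linalg.lstsq(X,P[m][:,2],rcond=None)[0];
        k=abs(X@co-P[m][:,2])<.01; idx=np.where(m)[0];m2=np.zeros_like(m);m2[idx[k]]=1;m=m2;X=np.c_[s[m],t[m],np.ones(m.sum())]
    print(yaw,n,m.sum(),co,np.arctan(co[0]),"h at c0",co[2])
```

```text
HL [0.58   0.1293 0.0973] [np.float64(0.00019161124992872475), np.float64(0.00019161124992873074)]
HR [0.571  0.0821 0.0977] [np.float64(0.00026822452246434), np.float64(0.0002682245224643673)]
LL [0.5503 0.1356 0.0887] [np.float64(0.0006795497580911714), np.float64(0.0006795497580911908)]
LR [0.5399 0.0868 0.0903] [np.float64(0.0006258470621918455), np.float64(0.0006258470621916668)]
W [0.5622 0.1099 0.0902] [np.float64(0.00018979610738760667), np.float64(0.00018979610738747754)]
yaw from pins [np.float64(-0.21083515992388058), np.float64(-0.1895443963903358)]
up [ 0.0304 -0.0055  0.008 ] 0.03189889416066978 -0.1793007963692934 0.2542357995653447
pin mean [0.5603 0.1084 0.0935]
-0.17 scene 341 [0.2704 0.0049 0.0911] 0.2641100054503809 h at c0 0.09113588652158716
-0.17 top 714 [ 0.2633 -0.0072  0.0949] 0.25749777529499923 h at c0 0.09494009019127549
-0.19 scene 339 [0.2671 0.0108 0.0911] 0.26099681763318355 h at c0 0.09113269580836124
-0.19 top 718 [ 0.262  -0.0039  0.0949] 0.25624841932897496 h at c0 0.09492172017642161
```

```bash
cat >> h.py <<'E'
from scipy.spatial.transform import Rotation as Ro
def pose_R(yaw,tilt,ref):
    ex=np.array([np.cos(yaw)*np.cos(tilt),np.sin(yaw)*np.cos(tilt),np.sin(tilt)]);ey=np.array([-np.sin(yaw),np.cos(yaw),0]);n=np.cross(ex,ey)
    c=[]
    for s in(1,-1): c.append(np.c_[-n,s*ey,np.cross(-n,s*ey)])
    return min(c,key=lambda R:np.linalg.norm((Ro.from_matrix(ref.T@R)).as_rotvec())),n,ex,ey
def delta(target,yaw,tilt):
    s=bot.read_state();R=Ro.from_rotvec(s["tcp_rot"]).as_matrix()
    T,n,ex,ey=pose_R(yaw,tilt,R)
    rv=Ro.from_matrix(R.T@T).as_rotvec();d=R.T@(np.asarray(target)-s["tool_pos"])*100
    print("t",round(s["time"],2),"pos",s["tool_pos"],"q",s["q"].round(3),"F",s["wrist_force"],"w",s["width"])
    print("turn",rv.round(4),"shift cm (cur tool axes)",d.round(3),"in target axes",(T.T@R@d).round(3))
E
python3 -c "
from h import *
delta([.413,-.213,.15],-.31,0)
s=bot.read_state();print(Ro.from_rotvec(s['tcp_rot']).as_matrix().round(3))"
```

```text
t 0.1 pos [ 0.15954268 -0.65522407  0.25203743] q [-1.369  0.265  1.605 -0.     1.274 -0.037] F [0.11284944 0.14346573 0.67268637] w 0.9969021004621633
turn [5.488e-01 5.000e-04 2.100e-03] shift cm (cur tool axes) [ 10.284 -36.951 -35.086] in target axes [ 10.204 -49.846 -10.647]
[[-0.     0.237 -0.972]
 [ 0.002 -0.972 -0.237]
 [-1.    -0.002 -0.   ]]
```

arm_command --series '[[[0.14,0,0,0,0,0,1],[0.14,0,0,0,0,0,1],[0.14,0,0,0,0,0,1],[0.13,0,0,0,0,0,1],[0,0,0,0.6,-4,-0.9,1],[0,0,0,0.6,-4,-0.9,1],[0,0,0,0.6,-4,-0.9,1],[0,0,0,0.6,-4,-0.9,1],[0,0,0,0.6,-4,-0.9,1],[0,0,0,0.6,-4,-0.9,1]]]' --newtons 60

```text
time: 1.1
tool_pos: [0.2893, -0.441, 0.2094]
tcp_rot: [-2.027, 0.344, 2.036]
wrist_force: [0.9, -1.5, -0.5]
width: 1.0
```

```bash
python3 -c "
from h import *
delta([.413,-.213,.15],-.31,0)"
```

```text
t 1.1 pos [ 0.28925441 -0.44099023  0.20935248] q [-1.039  0.023  1.961  0.002  1.167  0.875] F [ 0.94535132 -1.48038407 -0.5273038 ] w 0.9999459027821407
turn [-0.0335  0.0059  0.0074] shift cm (cur tool axes) [  6.097 -25.591  -4.01 ] in target axes [  5.935 -25.487  -4.83 ]
```

arm_command --series '[[[-0.01,0,0,0.7,-3.6,-0.6,1],[-0.01,0,0,0.7,-3.6,-0.6,1],[0,0,0,0.7,-3.6,-0.6,1],[0,0,0,0.7,-3.6,-0.6,1],[0,0,0,0.7,-3.6,-0.6,1],[0,0,0,0.7,-3.0,-0.6,1],[0,0,0,0.7,-2,-0.5,1],[0,0,0,0.3,-1,-0.3,1],[0,0,0,0,0,0,1]]]'

```text
time: 2.0
tool_pos: [0.41, -0.2113, 0.153]
tcp_rot: [-2.034, 0.314, 2.055]
wrist_force: [0.3, -0.3, 0.3]
width: 0.997
```

```bash
python3 -c "
from h import *
delta([.413,-.213,.10],-.31,0)
for n in('scene','top'):
    im,d=bot.read_camera(n);cv2.imwrite(f'pics/{n}1.png',im)
    a,b,c,e=(230,170,350,280) if n=='scene' else (250,200,340,270)
    cv2.imwrite(f'pics/c1_{n}.png',cv2.resize(im[b:e,a:c],None,fx=5,fy=5,interpolation=2))
"
```

```text
t 2.0 pos [ 0.40997434 -0.21128035  0.15304072] q [-0.536 -0.048  2.143  0.009  1.061  1.348] F [ 0.29167707 -0.28158705  0.34955718] w 0.9971612808970161
turn [-0.0073  0.0117  0.011 ] shift cm (cur tool axes) [ 5.299  0.127 -0.403] in target axes [ 5.304  0.071 -0.341]
```

View pics/c1_scene.png

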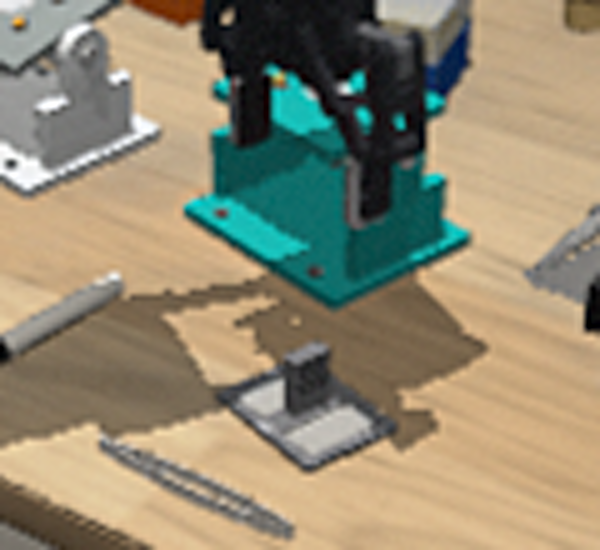

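View pics/c1_top.png

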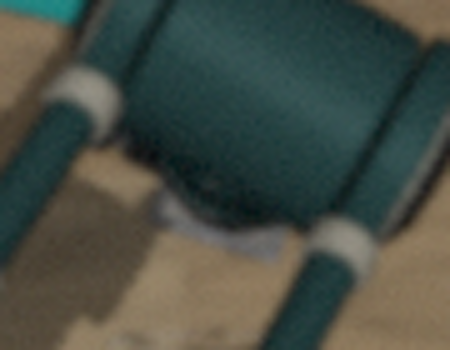

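The scene view shows the slide untouched at about (291,250), with the jaws above it on either side of the fin; the arm hides it in the top view. Descending.

arm_command --series '[[[-0.007,0.012,0.011,2.5,0.08,-0.35,1],[0,0,0,3,0,0,1],[0,0,0,2.5,0,0,1],[0,0,0,1,0,0,1],[0,0,0,0.3,0,0,1],[0,0,0,0,0,0,1]]]'

```text
time: 2.7
tool_pos: [0.4144, -0.2228, 0.0624]
tcp_rot: [-2.061, 0.337, 2.042]
wrist_force: [0.3, 0.1, 0.2]
width: 1.004
```

```bash
python3 -c "
from h import *
delta([.413,-.213,.033],-.31,0)"
```

```text
t 2.7 pos [ 0.41441267 -0.22279993  0.06235985] q [-0.544  0.081  2.209 -0.004  0.84   1.348] F [0.28185906 0.13000767 0.15244169] w 1.003975211226651
turn [-0.009  -0.0101 -0.0053] shift cm (cur tool axes) [ 2.927 -0.902  0.471] in target axes [ 2.936 -0.89   0.433]
```

arm_command --series '[[[-0.009,-0.01,-0.005,0.5,-0.9,0.45,1],[0,0,0,0.5,0,0,1],[0,0,0,0,0,0,1]]]'

```text
time: 3.0
tool_pos: [0.4149, -0.2138, 0.0545]
tcp_rot: [-2.059, 0.323, 2.05]
wrist_force: [0.7, 0.7, 0.0]
width: 0.996
```

```bash
python3 -c "
from h import *
delta([.413,-.213,.033],-.31,0)
im,d=bot.read_camera('scene');a,b,c,e=240,190,340,280
cv2.imwrite('pics/c2.png',cv2.resize(im[b:e,a:c],None,fx=6,fy=6,interpolation=2))
"
```

```text
t 3.0 pos [ 0.41488619 -0.21381917  0.05447845] q [-0.529  0.09   2.217 -0.     0.829  1.352] F [0.74273372 0.70524996 0.02888889] w 0.9962444312491268
turn [-0.0002 -0.0045 -0.001 ] shift cm (cur tool axes) [ 2.147 -0.023  0.214] in target axes [ 2.148 -0.02   0.205]
```

View pics/c2.png

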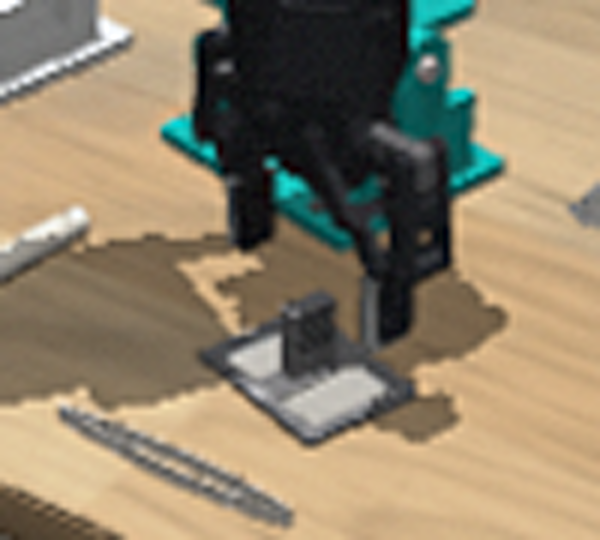

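arm_command --series '[[[0,-0.004,0,0.6,0,0.2,1],[0,0,0,0.6,0,0,1],[0,0,0,0.6,0,0,1],[0,0,0,0.35,0,0,1],[0,0,0,0,0,0,1]]]'

```text
time: 3.55
tool_pos: [0.4136, -0.2133, 0.032]
tcp_rot: [-2.057, 0.322, 2.054]
wrist_force: [-0.2, 0.9, -0.2]
width: 0.999
```

```bash
python3 -c "
from h import *
delta([.413,-.213,.033],-.31,0)"
```

```text
t 3.55 pos [ 0.41363731 -0.21329618  0.03201027] q [-5.290e-01  1.280e-01  2.230e+00 -1.000e-03  7.820e-01  1.352e+00] F [-0.19789093  0.91017921 -0.16619831] w 0.9990176673554423
turn [ 0.0006 -0.0019 -0.0015] shift cm (cur tool axes) [-0.099 -0.009  0.07 ] in target axes [-0.099 -0.009  0.07 ]
```

Well aligned. Raising 1 mm and closing.

arm_command --series '[[[0,0,0,-0.1,0,0,0],[0,0,0,0,0,0,0],[0,0,0,0,0,0,0],[0,0,0,0,0,0,0],[0,0,0,0,0,0,0],[0,0,0,0,0,0,0],[0,0,0,0,0,0,0],[0,0,0,0,0,0,0]]]' --newtons 60

```text
time: 4.35
tool_pos: [0.414, -0.2136, 0.0334]
tcp_rot: [-2.058, 0.323, 2.053]
wrist_force: [0.4, -0.2, 0.0]
width: 0.104
```

```bash
python3 -c "
from h import *
delta([.413,-.213,.033],-.31,0)"
```

```text
t 4.35 pos [ 0.41399305 -0.21360213  0.0334491 ] q [-5.290e-01  1.260e-01  2.229e+00 -1.000e-03  7.840e-01  1.352e+00] F [ 0.43471614 -0.18680404  0.00151424] w 0.10414061021067123
turn [ 0.0004 -0.0028 -0.0017] shift cm (cur tool axes) [ 0.045 -0.027  0.113] in target axes [ 0.045 -0.027  0.113]
```

arm_command --series '[[[0,0,0,-1,0,0,0],[0,0,0,-2,0,0,0],[0,0,0,-3,0,0,0],[0,0,0,-3,0,0,0],[0,0,0,-3,0,0,0],[0,0,0,-3,0,0,0],[0,0,0,-1,0,0,0],[0,0,0,0,0,0,0],[0,0,0,0,0,0,0]]]'

```text
time: 5.25
tool_pos: [0.4111, -0.2117, 0.2003]
tcp_rot: [-2.053, 0.321, 2.057]
wrist_force: [0.2, -0.8, -1.9]
width: 0.101
```

```bash
python3 -c "
from h import *
delta([.49,.02,.19],-.185,0.26)
im,d=bot.read_camera('scene');a,b,c,e=240,160,340,250
cv2.imwrite('pics/c3.png',cv2.resize(im[b:e,a:c],None,fx=6,fy=6,interpolation=2))
"
```

```text
t 5.25 pos [ 0.41109364 -0.21173377  0.20031925] q [-5.290e-01 -1.030e-01  2.100e+00 -1.000e-03  1.147e+00  1.352e+00] F [ 0.15941371 -0.83826979 -1.94777016] w 0.10149571668446057
turn [-0.1237  0.2616 -0.0167] shift cm (cur tool axes) [  1.014 -24.476  -0.459] in target axes [  1.895 -24.229  -3.111]
```

View pics/c3.png

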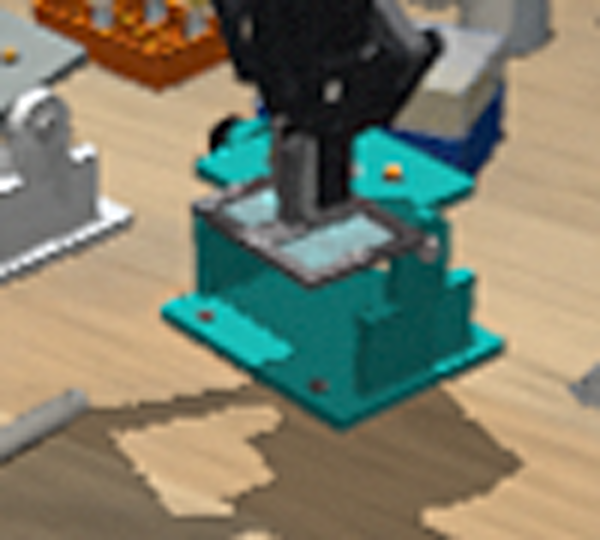

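arm_command --series '[[[-0.03,0.065,0,-0.3,-1,0,0],[-0.03,0.065,0,0,-2,0,0],[-0.03,0.065,0,0,-3,0,0],[-0.03,0.065,-0.015,0,-3,0,0],[0,0,0,0.2,-3,-0.5,0],[0,0,0,0.2,-3,-0.5,0],[0,0,0,0.2,-3,-0.5,0],[0,0,0,0.2,-3,-0.5,0],[0,0,0,0.2,-2,0,0],[0,0,0,0,0,0,0]]]'

```text
time: 6.3
tool_pos: [0.4692, 0.0187, 0.1747]
tcp_rot: [-2.364, 0.221, 1.876]
wrist_force: [-0.9, -0.5, -1.0]
width: 0.109
```

```bash
python3 -c "
from h import *
delta([.535,.11,.19],-.185,0.26)"
```

```text
t 6.3 pos [0.46918032 0.01867215 0.17469954] q [ 0.019 -0.208  2.255 -0.06   0.871  1.81 ] F [-0.91961473 -0.51542423 -0.99554926] w 0.1091768198166923
turn [-0.0016  0.0307 -0.0002] shift cm (cur tool axes) [ -0.403 -10.196  -4.996] in target axes [ -0.247 -10.188  -5.022]
```

arm_command --series '[[[0,0.015,0,-1,-2,0,0],[0,0.015,0,-1,-3,0,0],[0,0,0,0,-3,-1,0],[0,0,0,0,-2,-2,0],[0,0,0,0.5,0,-2,0],[0,0,0,0,0,0,0],[0,0,0,0,0,0,0]]]'

```text
time: 7.0
tool_pos: [0.525, 0.1068, 0.1886]
tcp_rot: [-2.377, 0.233, 1.872]
wrist_force: [0.5, -0.8, -1.4]
width: 0.108
```

```bash
python3 -c "
from h import *
delta([.537,.1125,.186],-.185,0.26)
for n in('scene','top'):
    im,d=bot.read_camera(n);np.savez(f'pics/{n}4.npz',im=im,d=d)
    a,b,c,e=(190,120,290,210) if n=='scene' else (140,140,240,215)
    cv2.imwrite(f'pics/c4_{n}.png',cv2.resize(im[b:e,a:c],None,fx=6,fy=6,interpolation=2))
"
```

```text
t 7.0 pos [0.52503647 0.1068414  0.18857448] q [ 0.216 -0.074  2.114 -0.131  0.891  2.044] F [ 0.53693682 -0.78804813 -1.43493531] w 0.10812355207197795
turn [ 0.0009  0.0226 -0.0108] shift cm (cur tool axes) [ 0.494 -0.781 -0.982] in target axes [ 0.524 -0.776 -0.97 ]
```

View pics/c4_scene.png

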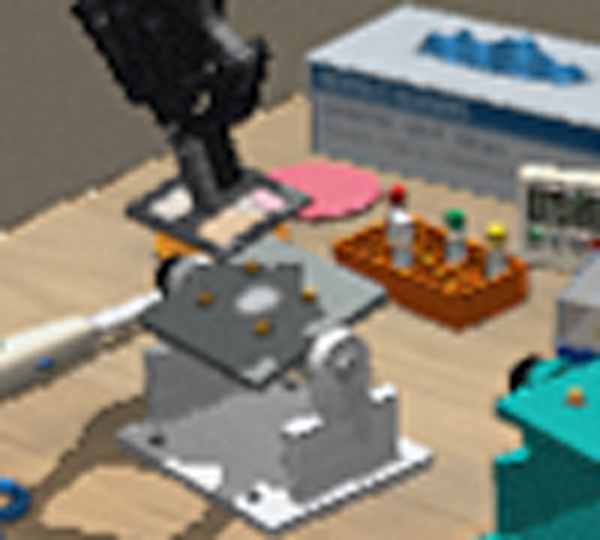

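View pics/c4_top.png

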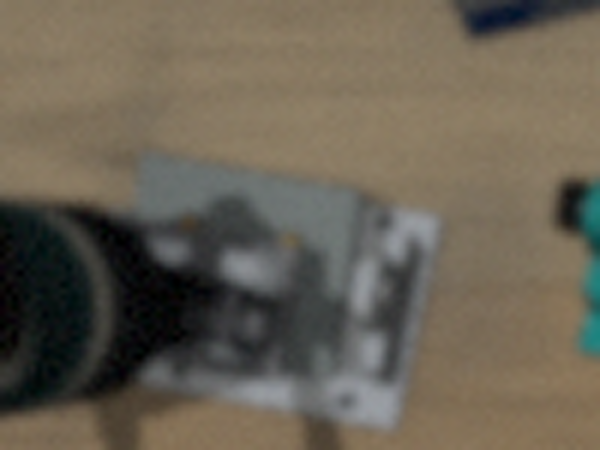

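```bash
cat > pred.py <<'E'
from h import *
np.set_printoptions(precision=2,suppress=True)
def corners(n,h=0,dx=0,dy=0,crop=(190,120,6),depth=.033,pitch=0,z=.006):
    s=bot.read_state();R=Ro.from_rotvec(s["tcp_rot"]).as_matrix();p=s["tool_pos"]
    # slide axes: z=-toolx, y=±tooly, x = y×z
    zz=-R[:,0];yy=R[:,1]*(1 if R[1,1]>0 else -1);xx=np.cross(yy,zz)
    Rs=np.c_[xx,yy,zz]@Ro.from_euler('y',pitch).as_matrix()
    o=p-R[:,0]*-depth+xx*dx+yy*dy
    for nm,c in dict(nearL=(-30,40),nearR=(-30,-40),farR=(30,-40),farL=(30,40),c=(0,0)).items():
        w=o+Rs@np.array([c[0]/1e3,c[1]/1e3,z]);q=proj(n,w)
        print(n,nm,w.round(4),"px",q,"crop",(q-np.array(crop[:2])+.5)*crop[2]-.5)
    return o,Rs
if __name__=="__main__":
    o,Rs=corners("scene")
    # table prediction check
    T,nn,ex,ey=pose_R(-.185,.26,np.eye(3));f=np.array([.561,.108,.094])
    for n,cr in(("scene",(190,120,6)),("top",(140,140,6))):
        for a,b in((-45,52),(-45,-52),(45,-52),(45,52),(0,0)):
            q=proj(n,f+ex*a/1e3+ey*b/1e3);print("table",n,a,b,q,(q-np.array(cr[:2])+.5)*6-.5)
E
python3 pred.py
```

```text
scene nearL [0.51 0.15 0.16] px [209.7  152.96] crop [120.73 200.24]
scene nearR [0.49 0.07 0.16] px [226.15 160.8 ] crop [219.41 247.29]
scene farR [0.55 0.06 0.17] px [241.52 150.67] crop [311.6  186.49]
scene farL [0.57 0.14 0.17] px [224.84 143.36] crop [211.56 142.64]
scene c [0.53 0.11 0.16] px [225.48 151.82] crop [215.37 193.42]
table scene -45 52 [211.58 171.2 ] [131.96 309.72]
table scene -45 -52 [232.41 182.25] [256.94 376.01]
table scene 45 -52 [254.15 166.54] [387.38 281.76]
table scene 45 52 [232.93 156.51] [260.08 221.57]
table scene 0 0 [232.68 168.89] [258.57 295.86]
table top -45 52 [158.15 196.67] [111.38 342.55]
table top -45 -52 [194.69 203.07] [330.65 380.9 ]
table top 45 -52 [199.38 170.9 ] [358.78 187.91]
table top 45 52 [162.5  164.56] [137.5  149.84]
table top 0 0 [178.64 183.87] [234.34 265.69]
```

arm_command --series '[[[0,0.022,-0.01,0.5,-0.78,-1.0,0],[0,0,0,1,0,0,0],[0,0,0,1,0,0,0],[0,0,0,0,0,0,0]]]'

```text
time: 7.5
tool_pos: [0.5386, 0.1091, 0.1639]
tcp_rot: [-2.392, 0.226, 1.846]
wrist_force: [-0.4, -0.1, -0.7]
width: 0.104
```

```bash
python3 -c "
from h import *
n=pose_R(-.185,.26,np.eye(3))[1]
delta(np.array([.561,.108,.094])+n*.038,-.185,0.26)
for n in('scene','top'):
    im,d=bot.read_camera(n);np.savez(f'pics/{n}5.npz',im=im,d=d)
    a,b,c,e=(190,130,270,200) if n=='scene' else (140,140,240,215)
    k=8 if n=='scene' else 6
    cv2.imwrite(f'pics/c5_{n}.png',cv2.resize(im[b:e,a:c],None,fx=k,fy=k,interpolation=2))
from pred import corners
corners('scene',crop=(190,130,8));corners('scene',crop=(190,130,8),z=0);
"
```

```text
t 7.5 pos [0.53864893 0.10909264 0.16390071] q [ 0.215 -0.031  2.126 -0.14   0.815  2.056] F [-0.44519695 -0.12317847 -0.74029869] w 0.10435845559937613
turn [-0.0008  0.0034 -0.0028] shift cm (cur tool axes) [ 3.523 -0.314 -0.357] in target axes [ 3.525 -0.304 -0.346]
scene nearL [0.53 0.15 0.13] px [213.15 158.29] crop [188.68 229.79]
scene nearR [0.51 0.07 0.13] px [229.44 166.39] crop [319.03 294.65]
scene farR [0.57 0.06 0.15] px [244.38 156.01] crop [438.52 211.6 ]
scene farL [0.58 0.14 0.15] px [227.87 148.43] crop [306.44 150.98]
scene c [0.55 0.11 0.14] px [228.63 157.16] crop [312.56 220.77]
scene nearL [0.53 0.15 0.13] px [213.7  159.88] crop [193.13 242.54]
scene nearR [0.51 0.07 0.13] px [229.97 168.02] crop [323.26 307.69]
scene farR [0.57 0.06 0.14] px [244.85 157.64] crop [442.31 224.62]
scene farL [0.58 0.14 0.14] px [228.37 150.03] crop [310.47 163.71]
scene c [0.55 0.11 0.13] px [229.15 158.77] crop [316.68 233.66]
```

View pics/c5_scene.png

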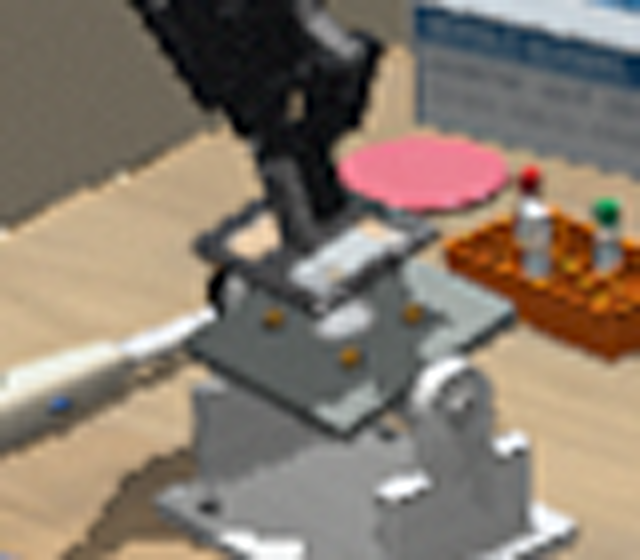

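View pics/c5_top.png

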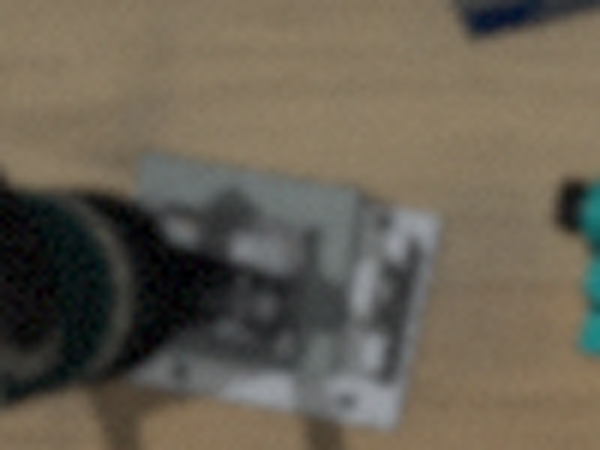

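The scene crop shows the slide parallel above the table. Its corners at crop (195,245), (441,235) and (318,310) match the prediction from the tool pose to about 1 px, so the grasp hasn't slipped. Now the approach along the normal.

arm_command --series '[[[0,0.003,-0.003,1,-0.3,-0.35,0],[0,0,0,1,0,0,0],[0,0,0,0.6,0,0,0],[0,0,0,0.3,0,0,0],[0,0,0,0,0,0,0]]]'

```text
time: 8.1
tool_pos: [0.5518, 0.1104, 0.1361]
tcp_rot: [-2.396, 0.221, 1.838]
wrist_force: [-0.7, -0.8, -0.8]
width: 0.108
```

```bash
python3 -c "
from h import *
n=pose_R(-.185,.26,np.eye(3))[1]
delta(np.array([.561,.108,.094])+n*.038,-.185,0.26)
for n in('scene','top'):
    im,d=bot.read_camera(n);np.savez(f'pics/{n}6.npz',im=im,d=d)
    a,b,c,e=(190,130,270,200) if n=='scene' else (140,140,240,215)
    k=8 if n=='scene' else 6
    cv2.imwrite(f'pics/c6_{n}.png',cv2.resize(im[b:e,a:c],None,fx=k,fy=k,interpolation=2))
"
```

```text
t 8.1 pos [0.55179277 0.11042176 0.13609902] q [ 0.21   0.025  2.129 -0.145  0.75   2.061] F [-0.74335334 -0.80189363 -0.83636834] w 0.1082918280158722
turn [-0.0009 -0.002   0.0014] shift cm (cur tool axes) [0.512 0.07  0.166] in target axes [0.513 0.069 0.165]
```

View pics/c6_scene.png

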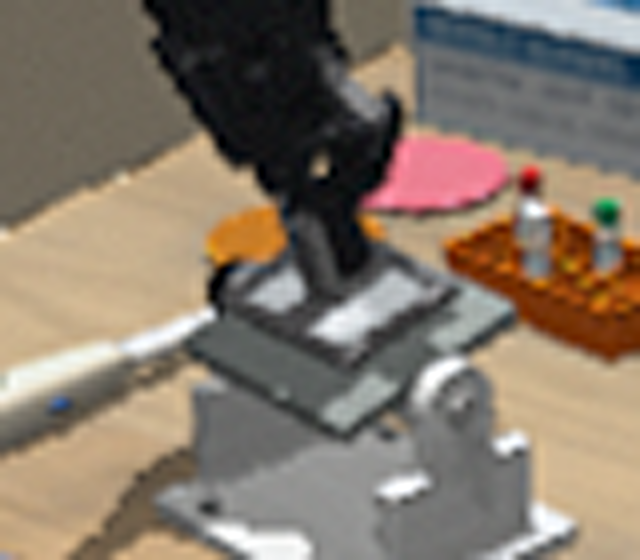

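View pics/c6_top.png

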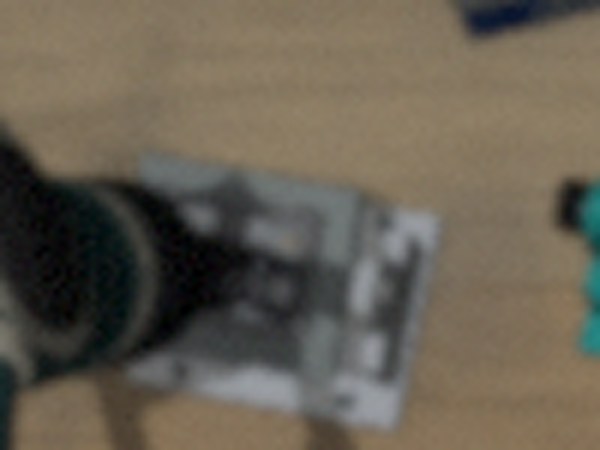

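arm_command --series '[[[0,-0.002,0.001,0.2,0.07,0.16,0],[0,0,0,0.2,0,0,0],[0,0,0,0.1,0,0,0],[0,0,0,0,0,0,0]]]'

```text
time: 8.6
tool_pos: [0.5523, 0.1101, 0.1325]
tcp_rot: [-2.396, 0.222, 1.837]
wrist_force: [-0.8, 0.5, -0.0]
width: 0.104
```

```bash
python3 -c "
from h import *
n=pose_R(-.185,.26,np.eye(3))[1]
delta(np.array([.561,.108,.094])+n*.033,-.185,0.26)
im,d=bot.read_camera('scene')
cv2.imwrite('pics/c7.png',cv2.resize(im[140:190,205:265],None,fx=12,fy=12,interpolation=2))
from pred import corners
corners('scene',crop=(205,140,12),z=0);
"
```

```text
t 8.6 pos [0.55227281 0.11006938 0.13252167] q [ 0.209  0.03   2.131 -0.146  0.742  2.062] F [-0.84557946  0.50146768 -0.04616882] w 0.10362386923090908
turn [-0.0011 -0.0026  0.0015] shift cm (cur tool axes) [0.653 0.044 0.126] in target axes [0.653 0.043 0.125]
scene nearL [0.54 0.15 0.09] px [217.19 167.95] crop [151.72 340.86]
scene nearR [0.52 0.07 0.09] px [233.28 176.3 ] crop [344.8  441.14]
scene farR [0.58 0.06 0.11] px [247.78 165.89] crop [518.87 316.21]
scene farL [0.6  0.14 0.11] px [231.49 158.06] crop [323.38 222.2 ]
scene c [0.56 0.11 0.1 ] px [232.36 166.93] crop [333.8  328.64]
```

View pics/c7.png

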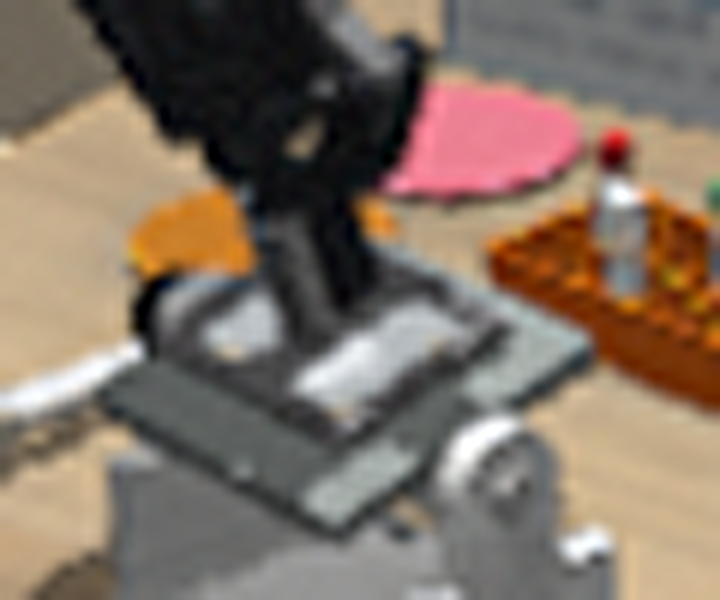

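arm_command --series '[[[0,-0.002,0.001,0.15,0.15,0.15,0],[0,0,0,0.1,0,0,0],[0,0,0,0,0,0,0]]]'

```text
time: 8.95
tool_pos: [0.5519, 0.1091, 0.1309]
tcp_rot: [-2.396, 0.222, 1.837]
wrist_force: [-2.0, 1.0, 1.8]
width: 0.104
```

```bash
python3 -c "
from h import *
n=pose_R(-.185,.26,np.eye(3))[1]
delta(np.array([.561,.108,.094])+n*.033,-.185,0.26);print(bot.read_state()['torque'])"
```

```text
t 8.95 pos [0.55189791 0.10906269 0.13089678] q [ 0.208  0.031  2.134 -0.146  0.738  2.061] F [-2.0237133   0.99890286  1.78508072] w 0.10415239560890414
turn [-0.0013 -0.0024  0.0015] shift cm (cur tool axes) [ 0.501 -0.062  0.066] in target axes [ 0.501 -0.063  0.065]
[ 0.12307033  0.3255632  -0.01522112]
```

arm_command --series '[[[0,0,0,0.15,0,0,0],[0,0,0,0.15,0,0,0]]]'

```text
time: 9.15
tool_pos: [0.5526, 0.1089, 0.1283]
tcp_rot: [-2.396, 0.222, 1.837]
wrist_force: [-2.9, 0.6, 3.3]
width: 0.105
```

```bash
python3 -c "
from h import *
n=pose_R(-.185,.26,np.eye(3))[1]
delta(np.array([.561,.108,.094])+n*.033,-.185,0.26);s=bot.read_state();print('Fn',s['wrist_force']@n,s['torque'])"
```

```text
t 9.15 pos [0.55261858 0.10890952 0.12834951] q [ 0.207  0.036  2.135 -0.147  0.733  2.061] F [-2.9074532   0.60262297  3.28885923] w 0.10461109116637016
turn [-0.0014 -0.0025  0.0015] shift cm (cur tool axes) [ 0.236 -0.064  0.071] in target axes [ 0.236 -0.065  0.071]
Fn 3.941513465116035 [0.08538063 0.52179363 0.0267136 ]
```

arm_command --series '[[[0,0,0,0.15,0,0,0],[0,0,0,0.15,0,0,0]]]'

```text
time: 9.35
tool_pos: [0.553, 0.109, 0.1275]
tcp_rot: [-2.394, 0.223, 1.838]
wrist_force: [-15.8, 0.9, 21.8]
width: 0.106
```

```bash
python3 -c "
from h import *
n=pose_R(-.185,.26,np.eye(3))[1]
delta(np.array([.561,.108,.094])+n*.033,-.185,0.26);s=bot.read_state();print('Fn',s['wrist_force']@n,s['torque'])"
```

```text
t 9.35 pos [0.55298858 0.10896425 0.12751358] q [ 0.207  0.038  2.133 -0.147  0.733  2.062] F [-15.77065588   0.94460901  21.79616925] w 0.10579168100958869
turn [-0.0019 -0.001   0.0008] shift cm (cur tool axes) [ 0.146 -0.052  0.084] in target axes [ 0.146 -0.053  0.083]
Fn 25.09341607441917 [-0.30020854  1.79193603 -0.18664098]
```

```bash
python3 -c "
from h import *
im,d=bot.read_camera('scene')
cv2.imwrite('pics/c8.png',cv2.resize(im[140:190,205:265],None,fx=12,fy=12,interpolation=2))
from pred import corners
corners('scene',crop=(205,140,12),z=0);
s=bot.read_state();print(s['wrist_force'],s['torque'])
"
```

```text
scene nearL [0.54 0.15 0.09] px [217.71 169.41] crop [158.01 358.43]
scene nearR [0.53 0.07 0.09] px [233.77 177.8 ] crop [350.71 459.16]
scene farR [0.58 0.06 0.1 ] px [248.26 167.41] crop [524.56 334.47]
scene farL [0.6  0.14 0.1 ] px [232.   159.54] crop [329.45 240.01]
scene c [0.56 0.11 0.1 ] px [232.86 168.42] crop [339.79 346.55]
[-10.97   0.78  16.04] [-0.18  1.47 -0.17]
```

View pics/c8.png

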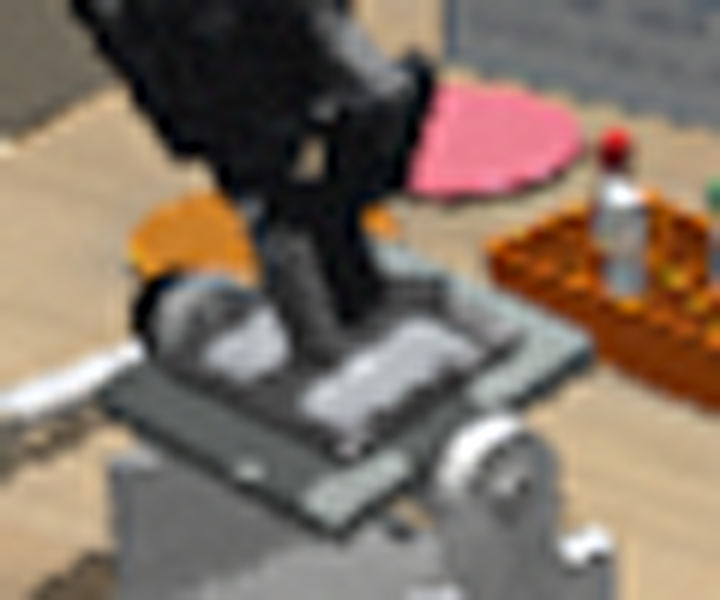

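The slide looks flush, about 1 mm up the slope and 3 mm left of centre by the corner margins. There is roughly 10 N of drag in the table's plane. I'll ease off, shift slightly and press again more gently.

arm_command --series '[[[0,0,0,-0.3,0,0.05,0],[0,0,0,-0.3,0.2,0.05,0],[0,0,0,0,0,0,0]]]'

```text
time: 9.7
tool_pos: [0.5507, 0.1073, 0.1338]
tcp_rot: [-2.396, 0.222, 1.837]
wrist_force: [0.3, 0.2, -1.7]
width: 0.106
```

```bash
python3 -c "
from h import *
n=pose_R(-.185,.26,np.eye(3))[1]
delta(np.array([.561,.108,.094])+n*.033,-.185,0.26);s=bot.read_state();print('Fn',s['wrist_force']@n,s['torque'])"
```

```text
t 9.7 pos [0.55067278 0.10734826 0.13381488] q [ 0.205  0.024  2.135 -0.145  0.743  2.057] F [ 0.26323169  0.23076731 -1.7145457 ] w 0.10596683577622124
turn [-0.0014 -0.0029  0.0011] shift cm (cur tool axes) [ 0.806 -0.253  0.057] in target axes [ 0.806 -0.254  0.054]
Fn -1.7125240249535862 [ 0.05133196  0.17922297 -0.00158572]
```

arm_command --series '[[[0,-0.002,0.001,0.2,-0.1,0.05,0],[0,0,0,0.15,0,0,0],[0,0,0,0.15,0,0,0],[0,0,0,0.1,0,0.02,0]]]'

```text
time: 10.1
tool_pos: [0.5521, 0.108, 0.1274]
tcp_rot: [-2.395, 0.224, 1.839]
wrist_force: [-6.9, -0.0, 14.2]
width: 0.104
```

```bash
python3 -c "
from h import *
n=pose_R(-.185,.26,np.eye(3))[1]
delta(np.array([.561,.108,.094])+n*.033,-.185,0.26);s=bot.read_state();print('Fn',s['wrist_force']@n,s['torque'])"
```

```text
t 10.1 pos [0.55206636 0.10802827 0.12735135] q [ 0.206  0.037  2.135 -0.148  0.733  2.061] F [-6.91320991 -0.03351379 14.21648433] w 0.10359951707295785
turn [-0.0016 -0.0008 -0.0002] shift cm (cur tool axes) [ 0.149 -0.162  0.009] in target axes [ 0.149 -0.162  0.008]
Fn 15.484008378828715 [-0.24603794  0.81075502 -0.10215994]
```

arm_command --series '[[[0,0,0,0.08,0,0.03,0],[0,0,0,0.08,0,0.03,0]]]'

```text
time: 10.3
tool_pos: [0.5521, 0.108, 0.1274]
tcp_rot: [-2.395, 0.225, 1.84]
wrist_force: [-6.3, -0.8, 8.2]
width: 0.106
```

```bash
python3 -c "
from h import *
n=pose_R(-.185,.26,np.eye(3))[1]
delta(np.array([.561,.108,.094])+n*.033,-.185,0.26);s=bot.read_state();print('Fn',s['wrist_force']@n,s['torque'])"
```

```text
t 10.3 pos [0.55209814 0.10802145 0.12739696] q [ 0.206  0.037  2.135 -0.148  0.734  2.062] F [-6.33933815 -0.82428614  8.16989183] w 0.10594830311184177
turn [-0.0018 -0.0006 -0.0008] shift cm (cur tool axes) [ 0.152 -0.162  0.013] in target axes [ 0.152 -0.162  0.013]
Fn 9.45823326169534 [-0.2062427   0.7233926  -0.10081443]
```

arm_command --series '[[[0,0,0,0.15,0,0.04,0],[0,0,0,0.15,0,0.04,0],[0,0,0,0.15,0,0.04,0],[0,0,0,0.15,0,0.04,0]]]'

```text
time: 10.7
tool_pos: [0.5521, 0.108, 0.1273]
tcp_rot: [-2.395, 0.227, 1.84]
wrist_force: [-9.3, -0.6, 14.1]
width: 0.104
```

```bash
python3 -c "
from h import *
n=pose_R(-.185,.26,np.eye(3))[1]
delta(np.array([.561,.108,.094])+n*.033,-.185,0.26);s=bot.read_state();print('Fn',s['wrist_force']@n,s['torque'])
for n in('scene','top'):
    im,d=bot.read_camera(n)
    a,b,c,e=(205,140,265,190) if n=='scene' else (140,150,215,212)
    k=12 if n=='scene' else 9
    cv2.imwrite(f'pics/c9_{n}.png',cv2.resize(im[b:e,a:c],None,fx=k,fy=k,interpolation=2))
n=pose_R(-.185,.26,np.eye(3))[1]
s=bot.read_state();print('Fn',s['wrist_force']@n,s['wrist_force'],s['time'])"
```

```text
t 10.7 pos [0.55206255 0.10804967 0.12734999] q [ 0.207  0.037  2.135 -0.15   0.735  2.065] F [-9.25425129 -0.57041852 14.10700341] w 0.10376808816871988
turn [-0.0022 -0.0005 -0.0022] shift cm (cur tool axes) [ 0.149 -0.16   0.008] in target axes [ 0.149 -0.16   0.008]
Fn 15.944384015351485 [-0.23492516  0.98869685 -0.0398115 ]
Fn 16.234654097386347 [-9.06955631 -0.25412234 14.44018567] 10.8
```

View pics/c9_scene.png

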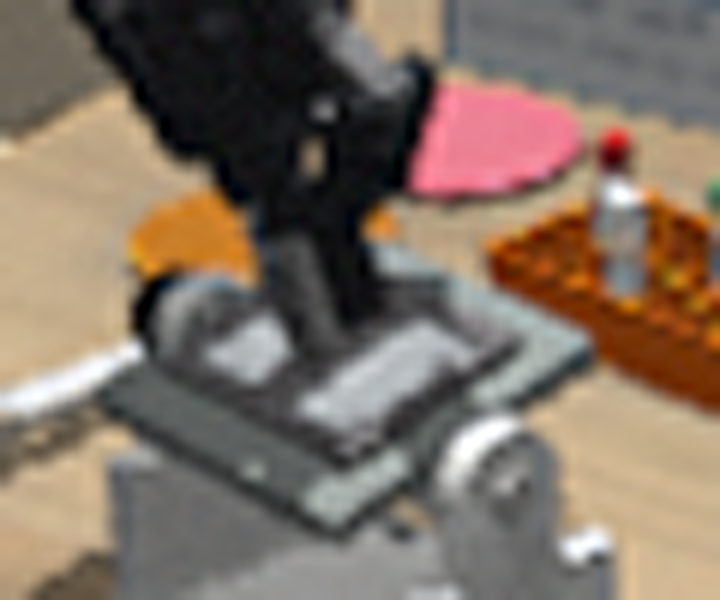

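View pics/c9_top.png

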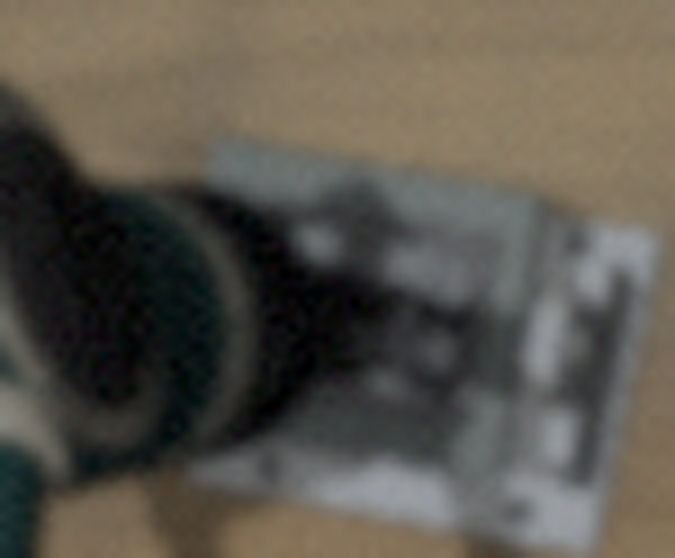

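The scene crop shows the slide flat on the table, with edges parallel (near corner (350,465), right corner (522,345)). The top crop gives margins that match centred within about 3 mm. Force is steady at about 16 N, so I'm handing in.

```bash
python3 -c "
from h import *
s=bot.read_state();print(s['time'],s['wrist_force'],s['width'],abs(s['joint_vel']).max())
print(bot.finish_job())"
```

```text
10.8 [-9.06955631 -0.25412234 14.44018567] 0.1113713803329416 0.0018090340368397072
the job is handed in; nothing more can be done
None
```

I picked up the slide by its fin, lifted it, turned it to the table's heading and tilt (about −0.185 rad and 0.26 rad), and pressed it onto the grey stage. I handed the job in at 10.8 s, still gripping the fin.

**Last checks:**
- **Press:** the slide reached the same hard stop on both presses, with about 16 N along the table's normal. The first press peaked at about 25 N, so I backed off, recentred and pressed again more gently.
- **Motion and grip:** the arm was still (joint speeds under 0.002 rad/s), and the grip opening had not changed.
- **Flatness:** in the scene view the slide's edges run parallel to the table's and it looks flush.
- **Centring:** the two views disagree slightly. The scene view put the slide about 3 mm left of centre before the recentring. The top view now puts it about 3 mm to the right. Both are inside the 10 mm limit.
- **Side force:** about 5 N of drag along the slope remained at the end.
- **Not checked directly:** I could not see the pins under the slide, so their travel is inferred from the stop and the force. I did not re-measure the table's angle or the bystanders.

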